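# Assemble a preloaded bearing cartridge

## Robot

A 7-joint arm with a two-finger parallel gripper is mounted at the origin on the work surface. World frame = base frame: x ahead of the robot, y to its left, z up, the work surface at z = 0. Lengths are in m, angles in rad, forces in N, time in s.
With the tool pointing down it reaches from about 0.425 to 0.925 m from the base axis. Payload 6.8 kg.
Tool frame: the origin (TCP) lies on the front face of the gripper's body, between the roots of the fingers; the fingertips stand 73 mm ahead of it and the grasp point (between the pads) lies 54 mm ahead of it; z points along the fingers, y is the line along which they close (so a half turn about z gives the same grasp; the last joint's range is limited). The gripper opens to 85 mm and grips with 20 to 120 N. Pads are 22 mm wide; open, the fingers measure 114 mm over their backs; the gripper's body (76 mm by 85 mm) begins 54 mm behind the grasp point. The pads swing forward as they close: fully open they stand 13 mm farther back than shut.
Start: joints at [1.162, 0.477, 0.022, 1.555, -0.011, 1.109, -0.083], TCP at [0.2, -0.645, 0.304] pointing down, gripper open.
Joint ranges: [-2.96, 2.96], [-0.34, 2.1], [-1.41, 1.46], [0.24, 2.44], [-1.37, 4.51], [0.17, 1.92], [-2.96, 2.96]. Speed limits (rad/s): [2.39, 2.39, 3.14, 3.14, 3.14, 3.14, 3.14].

## Interface

Orientations are given as a unit quaternion [w, x, y, z].
In Python, from station import bot, optics gives the robot as it stands.
- The arm moves only by the tool drive_tool, never from a script. Its argument "deltas" is a list of rows, each an object with "gripper": the closure in counts, from 0 (fully open) to 255 (shut); "offset": the shift along the tool's x, y, z in units of 1000 mm (1.0 is 1000 mm), a list of three; "angular": the turn, a rotation vector about the tool's x, y, z in units of 45 degrees (1.0 is 45 degrees), a list of three. In form: [{"gripper": gripper, "offset": [dx, dy, dz], "angular": [rx, ry, rz]}, ...]. A call has 1 to 5 rows; each row is the pose to reach, as a shift and turn from the pose commanded when the call began, along the tool's axes at that moment; what a row does not reach only later rows make up. A row lasts 1/10 s, in which the tool goes at most 50 mm and 8.59 degrees, less where a joint would pass 70% of its speed; a pose out of reach is approached as far as the arm can. A call with a number of a shift or a turn outside -1 to 1 is refused whole. A call with a gripper value outside its range is refused whole. The fingers move at their own pace and stop on an object; "grip_force" is the grip in N (left out, the last holds). Time passes only in rows, so rows that repeat a pose let the fingers close. It gives the time, the measured TCP pose, the force, the opening and the grip force at its end, in the units of the state.
- bot.get_obs(): the state, without advancing time (a new reading comes with each control period).
- optics.read_camera(name): name is "side" or "top"; returns the picture (384x512x3 uint8, blue, green, red); there is no depth.
- optics.camera_model(name): a dict with "fx", "fy", "cx", "cy" (pixels), "cam_to_world" (4x4, takes a point from camera to world coordinates). Camera axes: x right, y up, looking along -z (the intrinsics and any distortion apply to the point x, -y, -z); pixel columns grow to the right and rows downward; lengths in m; the calibration is good to about 2 mm. A picture is of the moment at which its call begins. camera_model takes no time and is no camera call.
- bot.hand_in(): hands the job in; it is judged then, once.
The state is a dict: "t": time; "q": joint angles; "joint_vel": joint speeds; "joint_torque": joint torques, N m; "eef_pos": TCP position; "tool_rot": TCP orientation; "contact_force": force on the tool from outside, world axes, zero at the start; "torque": the same for the moment, N m; "gripper_width": opening from 0.0 (shut) to 1.0 (fully open); "grasp_force": force on a finger pad.
Only numpy, scipy, OpenCV 4.12 (cv2) and the standard library are available. Lean on these libraries where they do the work, as an engineer would, in place of code of your own. Each camera call takes 0.05 s, during which the arm holds its last target. There are 200 camera calls.

## Task

Assemble the bearing cartridge: drop the steel bearing into the open barrel, then the brass spacer on top of it, then put in the blue retaining ring with its pins down and screw it clockwise, feeling for the thread start, until it comes to its stop and clamps the parts against the spring. Do not force the ring against its thread or past its stop, and do not push aside the other things on the bench.

Things in the scene. Friction and masses are not known exactly. Their poses are not given: they have to be found in the camera images.
- housing: Fixed housing: an upright aluminium barrel (outer diameter 84 mm, rim 77 mm above the bench) on a dark flange 110 x 110 x 8 mm. Origin: centre of the flange's underside, on the barrel's axis; z up. Inside: three dark thread ramps just under the rim (55 mm clear between them), below them, from 49 mm above the bench down, a 55 mm bore with a sprung seat at the bottom. Bolted down, cannot move.
- mouth (a point): Centre of the barrel's rim, 77 mm above the bench. Thread: three ramps, each over 90 degrees with 30 degree gaps between; their tops slope down clockwise (seen from above) from the rim to 6 mm below it. The angle at which they start differs each time, is unrelated to the housing's yaw and is not reported: turn the ring until its pins fall into the gaps.
- seat (a joint): Sprung seat at the bottom of the bore (its top 20 mm above the bench when free). Value in m: 0 = free, grows as it is pressed down, up to 0.007. It needs 7.5 N to start moving and 1 N per mm more; the parts' weight does not move it. With the ring screwed home on bearing and spacer it reads about 0.004.
- bearing: Steel ball bearing with a dark cage ring, on a flush steel stub that fills its bore: a solid disc, diameter 52 mm, 20 mm high, about 180 g, lying flat on the bench. Origin: centre of its underside. Goes in first; fully down, its origin is 20 mm above the bench.
- spacer: Solid brass spacer disc, diameter 52 mm, 20 mm high, about 200 g, lying flat. Origin: centre of its underside. Goes in second, on the bearing; its origin is then 40 mm above the bench.
- ring: Blue retaining ring: upright tube, outer diameter 52 mm, bore 36 mm, 41 mm high, about 180 g, its foot chamfered 2.5 mm. Origin: centre of its underside; z up; x runs along its two ears. In the barrel its origin is 66 to 74 mm above the bench with the pins on top of the ramps, 60 mm once they have fallen through the gaps and it rests on the spacer, 56 mm screwed home.
- ear (a point): Point on the +x ear of the ring, 50 mm from its axis, at mid-height. Two straight ears (one along +x, one along -x) stick out from the tube to 62 mm from the axis, 12 mm wide, 27 to 40 mm above the ring's origin; the ring can be pushed round by either. Barrel and thread are oiled: turning it takes up to about 0.3 N m, some 6 N at an ear.
- pins (a point): Point on the ring's axis at the height of its three thread pins: 7 mm above its origin, 6 mm thick, reaching 32 mm from the axis, at 30, 150 and 270 degrees from x. Turned clockwise (from above), up to 120 degrees until the pins fall into the gaps, then 60 to 105 degrees more while the ramps draw the ring down 4 mm onto the spring, to hard stops. Friction holds it there.
- big_stack: Bystander: two large steel bearings stacked, diameter 90 mm, 44 mm high, 1.6 kg, behind the housing; origin at the centre of the underside. Leave it.
- small_bearing: Bystander: small bearing, diameter 35 mm, 11 mm high; origin at the centre of the underside. Leave it.
- screwdriver: Bystander: screwdriver lying flat, along its x axis; origin under its middle. Leave it.
- oil: Bystander: amber oil bottle, diameter 44 mm, 100 mm high; origin at the centre of the underside. Leave it.
- gauge_block: Bystander: steel block 60 x 30 x 30 mm; origin at the centre of the underside. Leave it.

How it is judged:
By the outcome, as a careful person would: the job done as asked, in the order asked, and still so for the second after the job is handed in, with the robot touching nothing.
It also fails if it takes over 67 s, if anything falls off the work surface, if the arm or the gripper's body presses on something with over 40 N, if the wrist force passes 120 N, or if a joint passes its speed limit or range.

## Working session

There is one attempt and no reset: what is moved stays moved. The work goes in short steps, Python scripts to look and compute and a tool call to move; the robot and the scene stay as the last step left them, time stands still between calls to the robot, and variables do not carry over. Pictures are saved under pics/ and viewed, at most 10 in all, crops included, and the job is handed in when it is done.

Besides the shell and the picture viewer there is one more tool, called in YAML: its name, and indented under it one key for each argument. drive_tool: Moves the arm, as the interface text tells. Its arguments: {"type":"object","properties":{"deltas":{"type":"array"},"grip_force":{"type":"number"}},"required":["deltas"]}

```bash
ls; mkdir -p pics; python3 - <<'E'
from station import bot, optics
import cv2
for n in("top","side"):
    cv2.imwrite(f"pics/{n}0.png",optics.read_camera(n)); print(n,optics.camera_model(n))
print(bot.get_obs())
E
```

```text
pics
top {'fx': 478.9408502118586, 'fy': 478.9408502118586, 'cx': 259.5273821712025, 'cy': 195.20650836372752, 'cam_to_world': array([[-0.01726987,  0.99109186, -0.13205558,  0.43194717],
       [-0.99970105, -0.01940228, -0.01487812, -0.04680073],
       [-0.01730776,  0.13175916,  0.99113065,  1.30519254],
       [ 0.        ,  0.        ,  0.        ,  1.        ]])}
side {'fx': 379.7374377208954, 'fy': 379.7374377208954, 'cx': 253.49209726738363, 'cy': 190.44908412384396, 'cam_to_world': array([[-0.75756877,  0.47675194, -0.44586674,  0.12834779],
       [-0.65273872, -0.54841243,  0.52266239,  0.48808   ],
       [ 0.00466144,  0.68698719,  0.72665458,  0.79991362],
       [ 0.        ,  0.        ,  0.        ,  1.        ]])}
{'t': 0.1, 'q': array([ 1.16186687,  0.47771484,  0.02233568,  1.55632806, -0.0114946 ,
        1.10930446, -0.08310172]), 'joint_vel': array([-0.00034422, -0.00086199,  0.00017507, -0.00310124,  0.00127785,
       -0.00045174,  0.00034762]), 'joint_torque': array([ 3.97019408e-03, -5.97761714e+01,  1.61349613e+00, -2.81955689e+01,
        1.28351036e-02,  5.03355855e-03,  3.03657566e-05]), 'eef_pos': array([ 0.19989206, -0.64429855,  0.3030348 ]), 'tool_rot': array([-7.92993940e-04,  9.88706655e-01,  1.49861568e-01, -1.80623116e-04]), 'contact_force': array([-0.30329667, -0.71007155, -0.61581742]), 'torque': array([-0.00091728,  0.0116417 ,  0.00166292]), 'grasp_force': 0.0, 'gripper_width': 0.9968877208779732}
```

View pics/top0.png

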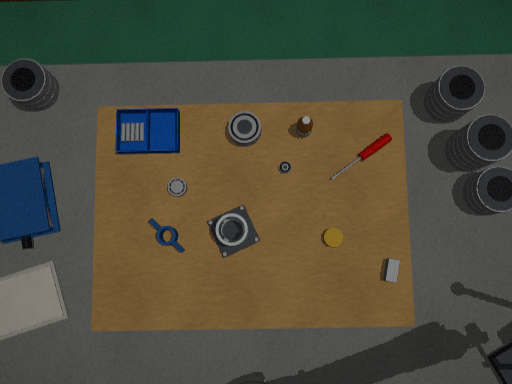

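View pics/side0.png

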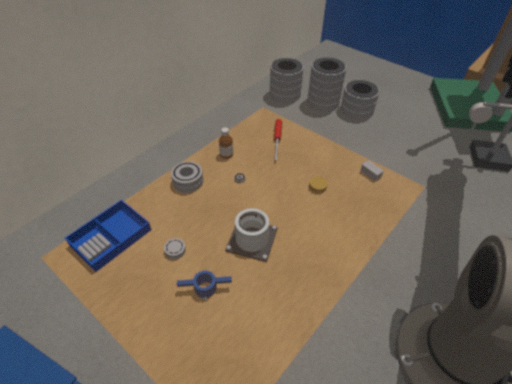

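The top view shows the bearing at about (177,187), the ring at (167,236) with its ears running diagonally, the housing at (233,230) and the spacer at (333,238). In the side view they are at (175,248), (205,284), (252,230) and (318,185). Next I segment these and look at enlarged crops.

```bash
cat > h.py <<'E'
from station import bot, optics
import cv2, numpy as np
from scipy.optimize import least_squares
from scipy.spatial.transform import Rotation as R
def proj(n,P):
    m=optics.camera_model(n);T=np.linalg.inv(m["cam_to_world"]);p=np.atleast_2d(P)@T[:3,:3].T+T[:3,3]
    return np.c_[m["cx"]-m["fx"]*p[:,0]/p[:,2], m["cy"]+m["fy"]*p[:,1]/p[:,2]]
def back(n,uv,z):
    m=optics.camera_model(n);T=m["cam_to_world"];d=T[:3,:3]@[(uv[0]-m["cx"])/m["fx"],-(uv[1]-m["cy"])/m["fy"],-1]
    return T[:3,3]+d*(z-T[2,3])/d[2]
a=np.linspace(0,2*np.pi,120,endpoint=False)
def cyl(x,y,r,z0,z1):
    return np.vstack([np.c_[x+r*np.cos(a),y+r*np.sin(a),0*a+z] for z in(z0,z1)])
def cent(p):
    h=cv2.convexHull(p.astype(np.float32));M=cv2.moments(h);return np.array([M["m10"],M["m01"]])/M["m00"]
def solve(n,c,r,z0,z1):
    g=back(n,c,(z0+z1)/2)[:2]
    return least_squares(lambda v:cent(proj(n,cyl(*v,r,z0,z1)))-c,g).x
def blob(mask,near):
    k,l,s,c=cv2.connectedComponentsWithStats(mask.astype(np.uint8))
    i=min((i for i in range(1,k) if s[i,4]>40),key=lambda i:np.hypot(*(c[i]-near)))
    return c[i],s[i,4],l==i
def obs():
    o=bot.get_obs();e=R.from_quat(np.roll(o["tool_rot"],-1))
    print("t",round(o["t"],2),"pos",o["eef_pos"].round(4),"yaw",np.degrees(np.arctan2(*e.as_matrix()[[1,0],0])).round(2),"F",o["contact_force"].round(1),"M",o["torque"].round(2),"w",round(o["gripper_width"],3),"g",round(o["grasp_force"],1))
    return o
E
python3 - <<'E'
from h import *
near={"top":dict(ring=(167,236),spacer=(333,238),bearing=(177,187)),"side":dict(ring=(205,284),spacer=(318,185),bearing=(175,248))}
tiles=[]
for n in("top","side"):
    im=cv2.imread(f"pics/{n}0.png");hsv=cv2.cvtColor(im,cv2.COLOR_BGR2HSV);H,S,V=cv2.split(hsv)
    masks=dict(ring=(H>95)&(H<130)&(S>120),spacer=(H>18)&(H<32)&(S>170),bearing=(S<60)&(V>40))
    for k,c0 in near[n].items():
        c,A,m=blob(masks[k],c0);
        z=.02 if k!="ring" else .0
        if k=="ring":
            ys,xs=np.nonzero(m);W=np.array([back(n,(x,y),.034)[:2] for x,y in zip(xs,ys)])
            w,v=np.linalg.eigh(np.cov(W.T));print(n,k,c,A,"W",W.mean(0),"ang",np.degrees(np.arctan2(v[1,1],v[0,1])))
        else: print(n,k,c.round(1),A,solve(n,c,.026,0,.02), "expA",cv2.contourArea(cv2.convexHull(proj(n,cyl(*solve(n,c,.026,0,.02),.026,0,.02)).astype(np.float32))))
    hc=(233,230) if n=="top" else (252,232)
    for c in (hc,near[n]["ring"],):
        x,y=c;tiles.append(cv2.resize(im[y-32:y+32,x-42:x+43],(400,300),interpolation=cv2.INTER_CUBIC))
cv2.imwrite("pics/c1.png",np.vstack([np.hstack(tiles[:2]),np.hstack(tiles[2:])]))
for nn,c in(("top",(233,229)),("side",(252,222))):print(back(nn,c,.077))
E
```

```text
top ring [166.23913043 234.94409938] 322 W [0.49970157 0.22208235] ang 47.95342370062547
top spacer [332.7 237. ] 296 [ 0.48721505 -0.22196618] expA 315.6253086500801
top bearing [176.9 186.6] 283 [0.63260136 0.19857049] expA 311.5542100344319
side ring [110.10288066 231.77572016] 2430 W [0.77769266 0.2803612 ] ang 91.36352873943567Traceback (most recent call last):
  File "<stdin>", line 8, in <module>
  File "h.py", line 21, in blob
    i=min((i for i in range(1,k) if s[i,4]>40),key=lambda i:np.hypot(*(c[i]-near)))
ValueError: min() iterable argument is empty
```

```bash
python3 - <<'E'
from h import *
im=cv2.imread("pics/side0.png");hsv=cv2.cvtColor(im,cv2.COLOR_BGR2HSV)
for p in((193,284),(318,185),(300,190),(175,248),(190,265),(252,215)):print(p,hsv[p[1],p[0]])
hs=cv2.cvtColor(cv2.imread("pics/top0.png"),cv2.COLOR_BGR2HSV)
tiles=[]
for n,cs in(("top",((233,230),(167,236))),("side",((252,232),(205,284)))):
    im=cv2.imread(f"pics/{n}0.png")
    for x,y in cs: tiles.append(cv2.resize(im[y-32:y+32,x-42:x+43],(400,300),interpolation=cv2.INTER_CUBIC))
cv2.imwrite("pics/c1.png",np.vstack([np.hstack(tiles[:2]),np.hstack(tiles[2:])]))
E
```

```text
(193, 284) [115  97  92]
(318, 185) [ 20 141 157]
(300, 190) [ 16 117 161]
(175, 248) [ 13  12 154]
(190, 265) [ 16 118 164]
(252, 215) [14 32 89]
```

View pics/c1.png

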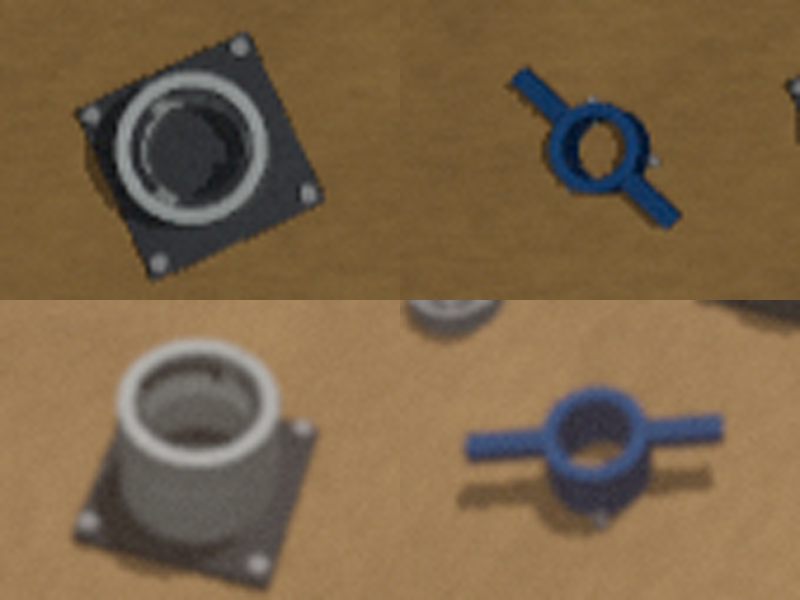

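The crop shows the housing with its bright rim centred at about (190,147) in the top-left tile. The ring's ears run up-left to down-right, and pins show at (592,98) and (653,160), so its +x ear points at about −132°. Next I fit positions from both cameras.

```bash
python3 - <<'E'
from h import *
for n in("top","side"):
    im=cv2.imread(f"pics/{n}0.png");H,S,V=cv2.split(cv2.cvtColor(im,cv2.COLOR_BGR2HSV))
    near=dict(spacer=(333,238),bearing=(177,187),rim=(233,230),ring=(167,236)) if n=="top" else dict(spacer=(318,185),bearing=(175,248),rim=(252,222),ring=(205,284))
    masks=dict(spacer=(H>=18)&(H<32)&(S>(170 if n=="top" else 128)),bearing=(S<(60)),rim=(S<70)&(V>(90 if n=="top" else 115)),ring=(H>100)&(H<130)&(S>(110 if n=="top" else 60)))
    for k,c0 in near.items():
        m=masks[k].copy();x,y=map(int,c0);w=np.zeros_like(m);w[y-28:y+28,x-32:x+32]=1
        try:c,A,mm=blob(m&w,c0)
        except ValueError: print(n,k,"none");continue
        cn,_=cv2.findContours(mm.astype(np.uint8),cv2.RETR_EXTERNAL,cv2.CHAIN_APPROX_NONE);cn=max(cn,key=len);hl=cv2.convexHull(cn)
        M=cv2.moments(hl);hc=np.array([M["m10"],M["m01"]])/M["m00"]
        if k=="rim": print(n,k,hc,len(hl),cv2.fitEllipse(hl),solve(n,hc,.042,.0769,.0771))
        elif k=="ring":
            ys,xs=np.nonzero(mm);W=np.array([back(n,q,.0335)[:2] for q in zip(xs,ys)]);ww,v=np.linalg.eigh(np.cov(W.T))
            ends=[W[np.argsort(W@v[:,1])[i]].mean(0) for i in(slice(0,8),slice(-8,None))];print(n,k,A,"mid",np.mean(ends,0),"len",np.hypot(*(ends[1]-ends[0])),"ang",np.degrees(np.arctan2(v[1,1],v[0,1])))
        else:
            s=solve(n,hc,.026,0,.02);print(n,k,hc,A,cv2.contourArea(cv2.convexHull(proj(n,cyl(*s,.026,0,.02)).astype(np.float32))),s)
E
```

```text
top spacer [332.58481613 237.02491103] 298 315.5910636468325 [ 0.48718993 -0.22165788]
top bearing [176.8876334  186.60389203] 289 311.5634618657641 [0.63265444 0.19872434]
top rim [231.35956694 229.01748907] 22 ((231.2704620361328, 229.04066467285156), (32.02703094482422, 32.4841423034668), 175.7052001953125) [0.50968424 0.04543862]Traceback (most recent call last):
  File "<stdin>", line 14, in <module>
  File "h.py", line 9, in back
    m=optics.camera_model(n);T=m["cam_to_world"];d=T[:3,:3]@[(uv[0]-m["cx"])/m["fx"],-(uv[1]-m["cy"])/m["fy"],-1]
ValueError: time passes only in moves, steps and waits
```

```bash
sed -i 's/^def proj/CM={n:optics.camera_model(n) for n in("top","side")}\ndef proj/; s/m=optics.camera_model(n)/m=CM[n]/' h.py; python3 - <<'E'
from h import *
for n in("top","side"):
    im=cv2.imread(f"pics/{n}0.png");H,S,V=cv2.split(cv2.cvtColor(im,cv2.COLOR_BGR2HSV))
    near=dict(spacer=(333,238),bearing=(177,187),rim=(233,230),ring=(167,236)) if n=="top" else dict(spacer=(318,185),bearing=(175,248),rim=(252,222),ring=(205,284))
    masks=dict(spacer=(H>=18)&(H<32)&(S>(170 if n=="top" else 128)),bearing=(S<(60)),rim=(S<70)&(V>(90 if n=="top" else 115)),ring=(H>100)&(H<130)&(S>(110 if n=="top" else 60)))
    for k,c0 in near.items():
        m=masks[k].copy();x,y=map(int,c0);w=np.zeros_like(m);w[y-28:y+28,x-32:x+32]=1
        try:c,A,mm=blob(m&w,c0)
        except ValueError: print(n,k,"none");continue
        cn,_=cv2.findContours(mm.astype(np.uint8),cv2.RETR_EXTERNAL,cv2.CHAIN_APPROX_NONE);cn=max(cn,key=len);hl=cv2.convexHull(cn)
        M=cv2.moments(hl);hc=np.array([M["m10"],M["m01"]])/M["m00"]
        if k=="rim": print(n,k,hc,len(hl),cv2.fitEllipse(hl),solve(n,hc,.042,.0769,.0771))
        elif k=="ring":
            ys,xs=np.nonzero(mm);W=np.array([back(n,q,.0335)[:2] for q in zip(xs,ys)]);ww,v=np.linalg.eigh(np.cov(W.T))
            ends=[W[np.argsort(W@v[:,1])[i]].mean(0) for i in(slice(0,8),slice(-8,None))];print(n,k,A,"mid",np.mean(ends,0),"len",np.hypot(*(ends[1]-ends[0])),"ang",np.degrees(np.arctan2(v[1,1],v[0,1])))
        else:
            s=solve(n,hc,.026,0,.02);print(n,k,hc,A,cv2.contourArea(cv2.convexHull(proj(n,cyl(*s,.026,0,.02)).astype(np.float32))),s)
E
```

```text
top spacer [332.58481613 237.02491103] 298 315.5910636468325 [ 0.48718993 -0.22165788]
top bearing [176.8876334  186.60389203] 289 311.5634618657641 [0.63265444 0.19872434]
top rim [231.35956694 229.01748907] 22 ((231.2704620361328, 229.04066467285156), (32.02703094482422, 32.4841423034668), 175.7052001953125) [0.50968424 0.04543862]
top ring 323 mid [0.49973291 0.22298241] len 0.1177623866597021 ang 47.90891223408471
side spacer [318.06074074 184.28074074] 222 267.4502022655215 [ 0.48752821 -0.22225435]
side bearing [174.27202473 247.8737764 ] 344 383.77872289251536 [0.63367184 0.1994351 ]
side rim [251.58178191 221.50332447] 25 ((251.6075439453125, 221.50819396972656), (27.72560691833496, 35.0906982421875), 90.56228637695312) [0.50843949 0.04888975]
side ring 329 mid [0.49993949 0.22329771] len 0.11455571866363916 ang 45.99936072212996
```

drive_tool:
  deltas:
    - {"gripper": 69,"offset": [0.166,-0.17,0.026],"angular": [0,0,0]}
    - {"gripper": 69,"offset": [0.166,-0.17,0.026],"angular": [0,0,0]}
    - {"gripper": 69,"offset": [0.166,-0.17,0.026],"angular": [0,0,0]}
    - {"gripper": 69,"offset": [0.166,-0.17,0.026],"angular": [0,0,0]}
    - {"gripper": 69,"offset": [0.166,-0.17,0.026],"angular": [0,0,0]}
  grip_force: 30

```text
t: 0.6
eef_pos: [0.3092, -0.43, 0.2773]
tool_rot: [-0.001, 0.989, 0.151, -0.0]
contact_force: [0.3, -0.4, 0.2]
gripper_width: 0.727
grasp_force: 0.0
```

drive_tool:
  deltas:
    - {"gripper": 69,"offset": [0.166,-0.17,0.026],"angular": [0,0,0]}
    - {"gripper": 69,"offset": [0.166,-0.17,0.026],"angular": [0,0,0]}
    - {"gripper": 69,"offset": [0.166,-0.17,0.026],"angular": [0,0,0]}
    - {"gripper": 69,"offset": [0.166,-0.17,0.026],"angular": [0,0,0]}
    - {"gripper": 69,"offset": [0.166,-0.17,0.026],"angular": [0,0,0]}

```text
t: 1.1
eef_pos: [0.4171, -0.2186, 0.2516]
tool_rot: [-0.0, 0.989, 0.151, 0.0]
contact_force: [0.4, 0.4, 0.4]
gripper_width: 0.725
grasp_force: 0.0
```

drive_tool:
  deltas:
    - {"gripper": 69,"offset": [0.166,-0.17,0.026],"angular": [0,0,0]}
    - {"gripper": 69,"offset": [0.166,-0.17,0.026],"angular": [0,0,0]}
    - {"gripper": 69,"offset": [0.166,-0.17,0.026],"angular": [0,0,0]}
    - {"gripper": 69,"offset": [0.166,-0.17,0.026],"angular": [0,0,0]}
    - {"gripper": 69,"offset": [0.166,-0.17,0.026],"angular": [0,0,0]}

```text
t: 1.6
eef_pos: [0.5253, -0.0069, 0.2255]
tool_rot: [-0.0, 0.989, 0.151, 0.0]
contact_force: [0.4, -0.2, -0.7]
gripper_width: 0.73
grasp_force: 0.0
```

drive_tool:
  deltas:
    - {"gripper": 69,"offset": [0.166,-0.17,0.026],"angular": [0,0,0]}
    - {"gripper": 69,"offset": [0.166,-0.17,0.026],"angular": [0,0,0]}
    - {"gripper": 69,"offset": [0.166,-0.17,0.026],"angular": [0,0,0]}
    - {"gripper": 69,"offset": [0.166,-0.17,0.026],"angular": [0,0,0]}
    - {"gripper": 69,"offset": [0.166,-0.17,0.026],"angular": [0,0,0]}

```text
t: 2.1
eef_pos: [0.6331, 0.2047, 0.1991]
tool_rot: [-0.0, 0.989, 0.151, -0.0]
contact_force: [1.1, 0.2, 0.0]
gripper_width: 0.728
grasp_force: 0.0
```

```bash
cat >> h.py <<'E'
def to(x,y,z,yaw=None):
    o=obs();d=np.array([x,y,z])-o["eef_pos"];M=R.from_quat(np.roll(o["tool_rot"],-1)).as_matrix()
    print("offset",(M.T@d).round(4)); f=np.degrees(np.arctan2(M[1,0],M[0,0]))
    if yaw is not None: print("rz",round(-((yaw-f+180)%360-180)/45,3),"q7",o["q"][6].round(2))
    print("tilt rx,ry units",(np.array([M.T@[0,0,-1]])[0][[0,1]]).round(4))
E
python3 - <<'E'
from h import *
to(.6331,.1991,.090)
print(bot.get_obs()["q"].round(2))
cv2.imwrite("pics/s1.png",cv2.resize(optics.read_camera("side")[130:290,60:320],None,fx=3,fy=3))
E
```

```text
t 2.1 pos [0.6331 0.2047 0.1991] yaw 17.34 F [1.1 0.2 0. ] M [ 0.   -0.07 -0.02] w 0.728 g 0.0
offset [-0.0017  0.0055  0.1091]
tilt rx,ry units [0.0003 0.001 ]
[-0.18  0.59 -0.32  1.65  0.22  0.94 -1.85]
```

drive_tool:
  deltas:
    - {"gripper": 69,"offset": [-0.0017,0.0055,0.05],"angular": [0,0,0]}
    - {"gripper": 69,"offset": [-0.0017,0.0055,0.095],"angular": [0,0,0]}
    - {"gripper": 69,"offset": [-0.0017,0.0055,0.109],"angular": [0,0,0]}
    - {"gripper": 69,"offset": [-0.0017,0.0055,0.113],"angular": [0,0,0]}
    - {"gripper": 69,"offset": [-0.0017,0.0055,0.116],"angular": [0,0,0]}

```text
t: 2.65
eef_pos: [0.6336, 0.1961, 0.0852]
tool_rot: [-0.0, 0.989, 0.15, 0.001]
contact_force: [-0.1, 0.7, -0.6]
gripper_width: 0.728
grasp_force: 0.0
```

```bash
python3 - <<'E'
from h import *
obs()
cv2.imwrite("pics/s1.png",cv2.resize(optics.read_camera("side")[170:330,60:320],None,fx=3,fy=3))
E
```

```text
t 2.65 pos [0.6336 0.1961 0.0852] yaw 17.22 F [-0.1  0.7 -0.6] M [ 0.03 -0.04 -0.02] w 0.728 g 0.0
```

View pics/s1.png

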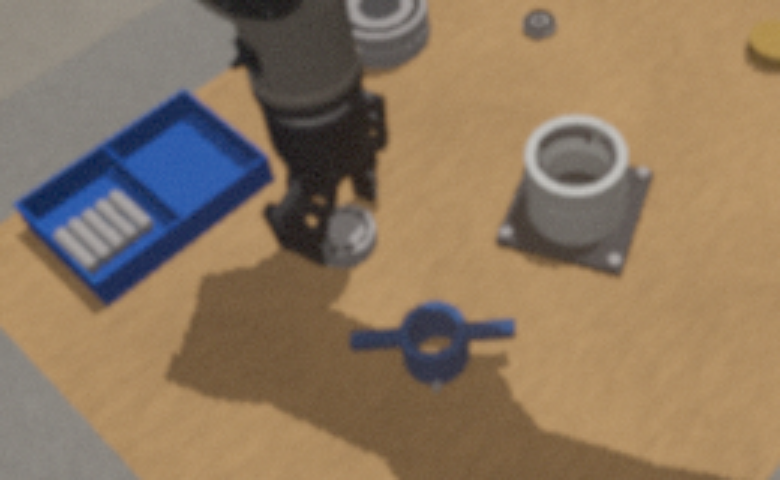

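The fingers straddle the bearing near pixel (345,235), and no contact force shows. I'll correct 3 mm in y, lower the tool and grip.

drive_tool:
  deltas:
    - {"gripper": 69,"offset": [0.0004,-0.003,0.002],"angular": [0,0,0]}
    - {"gripper": 69,"offset": [0.0004,-0.003,0.005],"angular": [0,0,0]}
    - {"gripper": 85,"offset": [0.0004,-0.003,0.005],"angular": [0,0,0]}
    - {"gripper": 110,"offset": [0.0004,-0.003,0.005],"angular": [0,0,0]}
    - {"gripper": 110,"offset": [0.0004,-0.003,0.005],"angular": [0,0,0]}

```text
t: 3.2
eef_pos: [0.6325, 0.1988, 0.0798]
tool_rot: [-0.0, 0.989, 0.15, 0.0]
contact_force: [-1.5, -1.1, 5.3]
gripper_width: 0.595
grasp_force: 30.9
```

```bash
python3 - <<'E'
from h import *
obs()
E
```

```text
t 3.2 pos [0.6325 0.1988 0.0798] yaw 17.23 F [-1.5 -1.1  5.3] M [-0.11  0.35  0.02] w 0.595 g 30.9
```

drive_tool:
  deltas:
    - {"gripper": 66,"offset": [0,0,0],"angular": [0,0,0]}
    - {"gripper": 66,"offset": [0,0,0],"angular": [0,0,-0.19]}
    - {"gripper": 66,"offset": [0,0,0],"angular": [0,0,-0.38]}
    - {"gripper": 66,"offset": [0,0,0],"angular": [0,0,-0.57]}
    - {"gripper": 66,"offset": [0,0,0],"angular": [0,0,-0.75]}

```text
t: 3.7
eef_pos: [0.6322, 0.1985, 0.0787]
tool_rot: [0.0, 0.901, 0.433, -0.0]
contact_force: [-0.2, -0.3, 0.4]
gripper_width: 0.738
grasp_force: 0.0
```

drive_tool:
  deltas:
    - {"gripper": 66,"offset": [0,0,0],"angular": [0,0,-0.19]}
    - {"gripper": 66,"offset": [0,0,0],"angular": [0,0,-0.38]}
    - {"gripper": 66,"offset": [0,0,0],"angular": [0,0,-0.57]}
    - {"gripper": 66,"offset": [0,0,0],"angular": [0,0,-0.75]}
    - {"gripper": 66,"offset": [0,0,0],"angular": [0,0,-0.9]}

```text
t: 4.2
eef_pos: [0.6323, 0.1984, 0.0786]
tool_rot: [-0.0, 0.696, 0.718, -0.0]
contact_force: [-0.7, -0.6, -0.9]
gripper_width: 0.741
grasp_force: 0.0
```

drive_tool:
  deltas:
    - {"gripper": 66,"offset": [0,0,0],"angular": [0,0,-0.18]}
    - {"gripper": 66,"offset": [0,0,0],"angular": [0,0,-0.35]}
    - {"gripper": 66,"offset": [0,0,0.001],"angular": [0,0,-0.35]}
    - {"gripper": 66,"offset": [0,0,0.002],"angular": [0,0,-0.35]}

```text
t: 4.6
eef_pos: [0.6322, 0.1984, 0.0766]
tool_rot: [-0.0, 0.595, 0.804, -0.0]
contact_force: [-0.8, -0.5, 0.6]
gripper_width: 0.743
grasp_force: 0.0
```

drive_tool:
  deltas:
    - {"gripper": 85,"offset": [0,0,0],"angular": [0,0,0]}
    - {"gripper": 112,"offset": [0,0,0],"angular": [0,0,0]}
    - {"gripper": 112,"offset": [0,0,0],"angular": [0,0,0]}
  grip_force: 40

```text
t: 4.9
eef_pos: [0.6323, 0.1989, 0.0772]
tool_rot: [0.0, 0.594, 0.805, 0.0]
contact_force: [-0.0, 0.8, 2.1]
gripper_width: 0.592
grasp_force: 41.9
```

```bash
python3 - <<'E'
from h import *
to(.509,.047,.2)
E
```

```text
t 4.9 pos [0.6323 0.1989 0.0772] yaw 107.19 F [-0.   0.8  2.1] M [-0.02  0.1   0.01] w 0.592 g 41.9
offset [-0.1087 -0.1626 -0.1229]
tilt rx,ry units [ 0.0002 -0.0004]
```

drive_tool:
  deltas:
    - {"gripper": 112,"offset": [0,0,-0.05],"angular": [0,0,0]}
    - {"gripper": 112,"offset": [-0.022,-0.0325,-0.075],"angular": [0,0,0]}
    - {"gripper": 112,"offset": [-0.044,-0.065,-0.095],"angular": [0,0,0]}
    - {"gripper": 112,"offset": [-0.065,-0.0975,-0.1],"angular": [0,0,0]}
    - {"gripper": 112,"offset": [-0.087,-0.13,-0.1],"angular": [0,0,0]}

```text
t: 5.4
eef_pos: [0.5331, 0.0763, 0.1778]
tool_rot: [0.001, 0.593, 0.805, 0.0]
contact_force: [1.0, -0.0, -2.4]
gripper_width: 0.585
grasp_force: 43.1
```

drive_tool:
  deltas:
    - {"gripper": 112,"offset": [-0.0217,-0.0326,0],"angular": [0,0,0]}
    - {"gripper": 112,"offset": [-0.0217,-0.0326,0],"angular": [0,0,0]}
    - {"gripper": 112,"offset": [-0.0217,-0.0326,0.012],"angular": [0,0,0]}
    - {"gripper": 112,"offset": [-0.0217,-0.0326,0.012],"angular": [0,0,0]}

```text
t: 5.8
eef_pos: [0.5088, 0.0471, 0.1636]
tool_rot: [-0.001, 0.593, 0.805, -0.0]
contact_force: [-0.6, -0.1, -2.1]
gripper_width: 0.584
grasp_force: 43.0
```

```bash
python3 - <<'E'
from h import *
to(.509,.047,.158)
T=[]
for n in("top","side"):
    im=optics.read_camera(n);x,y=proj(n,[.509,.047,.08])[0].astype(int)
    T.append(cv2.resize(im[y-40:y+40,x-40:x+40],(400,400),interpolation=cv2.INTER_CUBIC))
cv2.imwrite("pics/s2.png",np.hstack(T))
E
```

```text
t 5.8 pos [0.5088 0.0471 0.1636] yaw 107.25 F [-0.6 -0.1 -2.1] M [0.01 0.06 0.01] w 0.584 g 43.0
offset [-0.0002  0.0001  0.0056]
tilt rx,ry units [-0.0008  0.0013]
```

View pics/s2.png

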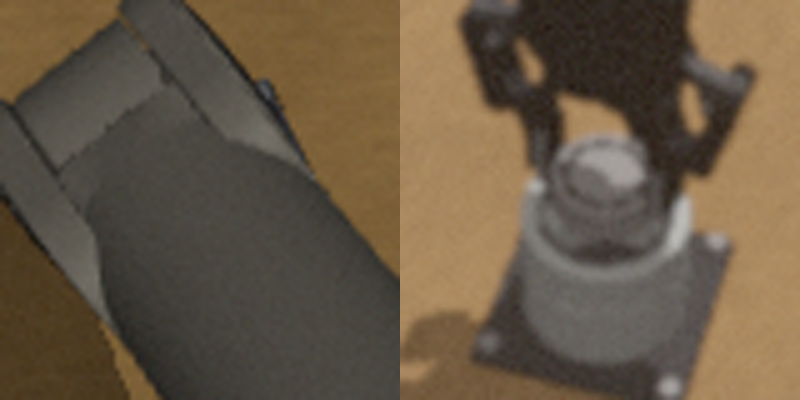

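The bearing hangs at about (605,200) over the rim, which is centred at about (607,215), and it looks lined up. I'll lower it carefully.

drive_tool:
  deltas:
    - {"gripper": 112,"offset": [0,0,0.006],"angular": [0,0,0]}
    - {"gripper": 112,"offset": [0,0,0.008],"angular": [0,0,0]}
    - {"gripper": 112,"offset": [0,0,0.01],"angular": [0,0,0]}
    - {"gripper": 112,"offset": [0,0,0.011],"angular": [0,0,0]}
    - {"gripper": 112,"offset": [0,0,0.011],"angular": [0,0,0]}

```text
t: 6.4
eef_pos: [0.5091, 0.0468, 0.1538]
tool_rot: [-0.0, 0.593, 0.805, -0.0]
contact_force: [-0.2, 0.3, -2.0]
gripper_width: 0.59
grasp_force: 43.0
```

```bash
python3 - <<'E'
from h import *
obs()
E
```

```text
t 6.4 pos [0.5091 0.0468 0.1538] yaw 107.24 F [-0.2  0.3 -2. ] M [-0.08 -0.02 -0.04] w 0.59 g 43.0
```

drive_tool:
  deltas:
    - {"gripper": 112,"offset": [0,0,0.001],"angular": [0,0,0]}
    - {"gripper": 112,"offset": [0,0,0.002],"angular": [0,0,0]}
    - {"gripper": 112,"offset": [0,0,0.003],"angular": [0,0,0]}
    - {"gripper": 112,"offset": [0,0,0.004],"angular": [0,0,0]}
    - {"gripper": 112,"offset": [0,0,0.004],"angular": [0,0,0]}

```text
t: 6.9
eef_pos: [0.5091, 0.0467, 0.1498]
tool_rot: [-0.0, 0.593, 0.805, -0.0]
contact_force: [-0.3, -0.6, -2.0]
gripper_width: 0.59
grasp_force: 43.0
```

```bash
python3 - <<'E'
from h import *
obs()
E
```

```text
t 6.9 pos [0.5091 0.0467 0.1498] yaw 107.23 F [-0.3 -0.6 -2. ] M [-0.01  0.01  0.01] w 0.59 g 43.0
```

drive_tool:
  deltas:
    - {"gripper": 112,"offset": [0,0,0.0015],"angular": [0,0,0]}
    - {"gripper": 60,"offset": [0,0,0.0015],"angular": [0,0,0]}
    - {"gripper": 60,"offset": [0,0,0.0015],"angular": [0,0,0]}
    - {"gripper": 60,"offset": [0,0,-0.03],"angular": [0,0,0]}
    - {"gripper": 60,"offset": [0,0,-0.05],"angular": [0,0,0]}

```text
t: 7.4
eef_pos: [0.5094, 0.0471, 0.2011]
tool_rot: [0.0, 0.593, 0.805, 0.0]
contact_force: [0.6, -0.2, 0.6]
gripper_width: 0.765
grasp_force: 0.0
```

```bash
python3 - <<'E'
from h import *
to(.4874,-.2219,.2,17.24)
im=optics.read_camera("side");x,y=proj("side",[.509,.047,.07])[0].astype(int)
cv2.imwrite("pics/s3.png",cv2.resize(im[y-30:y+40,x-40:x+40],None,fx=7,fy=7,interpolation=cv2.INTER_CUBIC))
E
```

```text
t 7.4 pos [0.5094 0.0471 0.2011] yaw 107.26 F [ 0.6 -0.2  0.6] M [ 0.03 -0.02  0.01] w 0.765 g 0.0
offset [-0.2504 -0.1008  0.001 ]
rz 2.0 q7 -0.31
tilt rx,ry units [-0.0003 -0.0006]
```

View pics/s3.png

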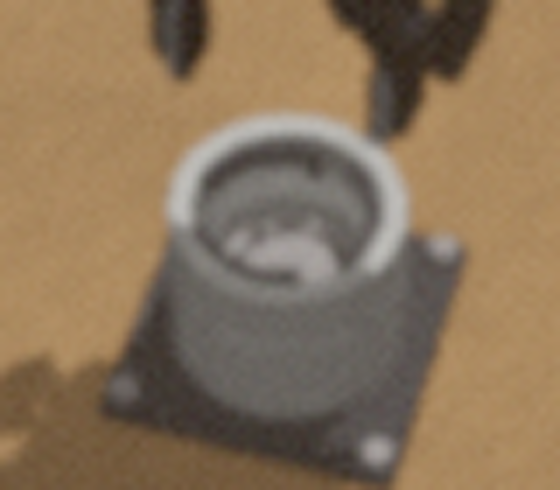

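The bearing lies deep in the bore at about (285,255). Next is the spacer.

drive_tool:
  deltas:
    - {"gripper": 66,"offset": [-0.045,-0.018,0],"angular": [0,0,0]}
    - {"gripper": 66,"offset": [-0.09,-0.036,0],"angular": [0,0,0]}
    - {"gripper": 66,"offset": [-0.135,-0.054,0],"angular": [0,0,0]}
    - {"gripper": 66,"offset": [-0.18,-0.072,0],"angular": [0,0,0]}
    - {"gripper": 66,"offset": [-0.225,-0.09,0.01],"angular": [0,0,0]}

```text
t: 7.95
eef_pos: [0.4904, -0.197, 0.1911]
tool_rot: [0.002, 0.593, 0.805, 0.0]
contact_force: [1.6, 0.0, 0.6]
gripper_width: 0.742
grasp_force: 0.0
```

drive_tool:
  deltas:
    - {"gripper": 66,"offset": [-0.025,-0.011,0.03],"angular": [0,0,0]}
    - {"gripper": 66,"offset": [-0.025,-0.011,0.07],"angular": [0,0,0]}
    - {"gripper": 66,"offset": [-0.025,-0.011,0.09],"angular": [0,0,0]}
    - {"gripper": 66,"offset": [-0.025,-0.011,0.09],"angular": [0,0,0]}

```text
t: 8.35
eef_pos: [0.485, -0.2217, 0.0973]
tool_rot: [-0.002, 0.593, 0.805, -0.0]
contact_force: [-0.3, 0.2, 0.2]
gripper_width: 0.743
grasp_force: 0.0
```

```bash
python3 - <<'E'
from h import *
to(.4873,-.2219,.0775)
E
```

```text
t 8.35 pos [ 0.485  -0.2217  0.0973] yaw 107.22 F [-0.3  0.2  0.2] M [ 0.03  0.03 -0.03] w 0.743 g 0.0
offset [-0.001   0.0022  0.0198]
tilt rx,ry units [-0.0034  0.0037]
```

drive_tool:
  deltas:
    - {"gripper": 66,"offset": [-0.001,0.002,0.008],"angular": [0,0,0]}
    - {"gripper": 66,"offset": [-0.001,0.002,0.016],"angular": [0,0,0]}
    - {"gripper": 66,"offset": [-0.001,0.002,0.017],"angular": [0,0,0]}
    - {"gripper": 90,"offset": [-0.001,0.002,0.017],"angular": [0,0,0]}
    - {"gripper": 112,"offset": [-0.001,0.002,0.017],"angular": [0,0,0]}
  grip_force: 30

```text
t: 8.85
eef_pos: [0.4892, -0.2224, 0.0838]
tool_rot: [0.0, 0.593, 0.805, -0.0]
contact_force: [-0.5, 1.3, 3.2]
gripper_width: 0.591
grasp_force: 30.5
```

drive_tool:
  deltas:
    - {"gripper": 112,"offset": [0,0,0],"angular": [0,0,0]}
    - {"gripper": 66,"offset": [0,0,0],"angular": [0,0,0]}
    - {"gripper": 66,"offset": [0,0,0],"angular": [0,0,0.19]}
    - {"gripper": 66,"offset": [0,0,0],"angular": [0,0,0.38]}
    - {"gripper": 66,"offset": [0,0,0],"angular": [0,0,0.57]}

```text
t: 9.35
eef_pos: [0.4891, -0.2225, 0.083]
tool_rot: [0.0, 0.759, 0.651, 0.0]
contact_force: [-1.0, 0.1, -0.1]
gripper_width: 0.744
grasp_force: 0.0
```

drive_tool:
  deltas:
    - {"gripper": 66,"offset": [0,0,0],"angular": [0,0,0.19]}
    - {"gripper": 66,"offset": [0,0,0],"angular": [0,0,0.38]}
    - {"gripper": 66,"offset": [0,0,0],"angular": [0,0,0.57]}
    - {"gripper": 66,"offset": [0,0,0],"angular": [0,0,0.75]}
    - {"gripper": 66,"offset": [0,0,0],"angular": [0,0,0.93]}

```text
t: 9.85
eef_pos: [0.4891, -0.2224, 0.083]
tool_rot: [0.0, 0.941, 0.337, 0.0]
contact_force: [0.0, 0.4, 0.5]
gripper_width: 0.742
grasp_force: 0.0
```

drive_tool:
  deltas:
    - {"gripper": 66,"offset": [0,0,0],"angular": [0,0,0.19]}
    - {"gripper": 66,"offset": [0,0,0],"angular": [0,0,0.38]}
    - {"gripper": 66,"offset": [0,0,0],"angular": [0,0,0.5]}
    - {"gripper": 66,"offset": [0,0,0],"angular": [0,0,0.5]}

```text
t: 10.25
eef_pos: [0.4892, -0.2222, 0.0831]
tool_rot: [0.0, 0.989, 0.15, 0.0]
contact_force: [0.1, -0.7, -0.6]
gripper_width: 0.741
grasp_force: 0.0
```

```bash
python3 - <<'E'
from h import *
to(.4873,-.2219,.0772)
E
```

```text
t 10.25 pos [ 0.4892 -0.2222  0.0831] yaw 17.22 F [ 0.1 -0.7 -0.6] M [0.06 0.01 0.02] w 0.741 g 0.0
offset [-0.0018 -0.0008  0.0059]
tilt rx,ry units [-0.0003 -0.0005]
```

drive_tool:
  deltas:
    - {"gripper": 66,"offset": [0,0,0.003],"angular": [0,0,0]}
    - {"gripper": 66,"offset": [0,0,0.0055],"angular": [0,0,0]}
    - {"gripper": 90,"offset": [0,0,0.006],"angular": [0,0,0]}
    - {"gripper": 112,"offset": [0,0,0.006],"angular": [0,0,0]}
    - {"gripper": 112,"offset": [0,0,0.006],"angular": [0,0,0]}
  grip_force: 40

```text
t: 10.75
eef_pos: [0.4887, -0.2223, 0.0768]
tool_rot: [-0.0, 0.989, 0.15, -0.0]
contact_force: [-0.7, 0.2, 1.7]
gripper_width: 0.59
grasp_force: 41.6
```

```bash
python3 - <<'E'
from h import *
to(.5091,.0469,.2)
E
```

```text
t 10.75 pos [ 0.4887 -0.2223  0.0768] yaw 17.26 F [-0.7  0.2  1.7] M [ 0.08  0.17 -0.  ] w 0.59 g 41.6
offset [ 0.0993 -0.2511 -0.1231]
tilt rx,ry units [0.0003 0.0003]
```

drive_tool:
  deltas:
    - {"gripper": 112,"offset": [0,0,-0.05],"angular": [0,0,0]}
    - {"gripper": 112,"offset": [0.015,-0.04,-0.075],"angular": [0,0,0]}
    - {"gripper": 112,"offset": [0.033,-0.083,-0.095],"angular": [0,0,0]}
    - {"gripper": 112,"offset": [0.051,-0.128,-0.1],"angular": [0,0,0]}
    - {"gripper": 112,"offset": [0.069,-0.173,-0.1],"angular": [0,0,0]}

```text
t: 11.25
eef_pos: [0.504, -0.0351, 0.1781]
tool_rot: [0.0, 0.989, 0.15, 0.001]
contact_force: [1.4, 0.6, -2.5]
gripper_width: 0.587
grasp_force: 43.7
```

drive_tool:
  deltas:
    - {"gripper": 112,"offset": [0.016,-0.04,0],"angular": [0,0,0]}
    - {"gripper": 112,"offset": [0.03,-0.078,0],"angular": [0,0,0]}
    - {"gripper": 112,"offset": [0.03,-0.078,0],"angular": [0,0,0]}
    - {"gripper": 112,"offset": [0.03,-0.078,0.012],"angular": [0,0,0]}
    - {"gripper": 112,"offset": [0.03,-0.078,0.012],"angular": [0,0,0]}

```text
t: 11.75
eef_pos: [0.5078, 0.0451, 0.1629]
tool_rot: [0.0, 0.989, 0.149, -0.002]
contact_force: [-1.3, -1.1, -2.8]
gripper_width: 0.586
grasp_force: 43.6
```

```bash
python3 - <<'E'
from h import *
to(.5091,.0468,.154)
E
```

```text
t 11.75 pos [0.5078 0.0451 0.1629] yaw 17.16 F [-1.3 -1.1 -2.8] M [-0.05  0.08  0.02] w 0.586 g 43.6
offset [ 0.0018 -0.0013  0.0089]
tilt rx,ry units [ 0.0039 -0.0002]
```

drive_tool:
  deltas:
    - {"gripper": 112,"offset": [0,0,0.003],"angular": [0,0,0]}
    - {"gripper": 112,"offset": [0,0,0.006],"angular": [0,0,0]}
    - {"gripper": 112,"offset": [0,0,0.006],"angular": [0,0,0]}

```text
t: 12.05
eef_pos: [0.5089, 0.0458, 0.1584]
tool_rot: [0.0, 0.989, 0.149, -0.0]
contact_force: [0.3, -0.6, -2.0]
gripper_width: 0.589
grasp_force: 43.6
```

```bash
python3 - <<'E'
from h import *
to(.5091,.0468,.149)
E
```

```text
t 12.05 pos [0.5089 0.0458 0.1584] yaw 17.15 F [ 0.3 -0.6 -2. ] M [-0.02  0.02 -0.02] w 0.589 g 43.6
offset [ 0.0005 -0.0009  0.0094]
tilt rx,ry units [ 0.0009 -0.0001]
```

drive_tool:
  deltas:
    - {"gripper": 112,"offset": [0.0003,-0.001,0.003],"angular": [0,0,0]}
    - {"gripper": 112,"offset": [0.0003,-0.001,0.005],"angular": [0,0,0]}
    - {"gripper": 112,"offset": [0.0003,-0.001,0.007],"angular": [0,0,0]}
    - {"gripper": 112,"offset": [0.0003,-0.001,0.009],"angular": [0,0,0]}
    - {"gripper": 112,"offset": [0.0003,-0.001,0.009],"angular": [0,0,0]}

```text
t: 12.55
eef_pos: [0.509, 0.0478, 0.1496]
tool_rot: [0.0, 0.989, 0.15, -0.0]
contact_force: [0.7, -0.6, -3.2]
gripper_width: 0.59
grasp_force: 43.6
```

```bash
python3 - <<'E'
from h import *
to(.5091,.0468,.148)
E
```

```text
t 12.55 pos [0.509  0.0478 0.1496] yaw 17.24 F [ 0.7 -0.6 -3.2] M [-0.01  0.06  0.05] w 0.59 g 43.6
offset [-0.0002  0.0009  0.0016]
tilt rx,ry units [0.0005 0.0001]
```

drive_tool:
  deltas:
    - {"gripper": 112,"offset": [0,0.0008,0.001],"angular": [0,0,0]}
    - {"gripper": 60,"offset": [0,0.0008,0.001],"angular": [0,0,0]}
    - {"gripper": 60,"offset": [0,0.0008,0.001],"angular": [0,0,0]}
    - {"gripper": 60,"offset": [0,0.0008,-0.03],"angular": [0,0,0]}
    - {"gripper": 60,"offset": [0,0.0008,-0.05],"angular": [0,0,0]}

```text
t: 13.05
eef_pos: [0.5097, 0.0472, 0.2012]
tool_rot: [-0.0, 0.989, 0.15, 0.0]
contact_force: [0.3, -0.1, 0.7]
gripper_width: 0.764
grasp_force: 0.0
```

```bash
python3 - <<'E'
from h import *
to(.4998,.2231,.2)
im=optics.read_camera("side");x,y=proj("side",[.509,.047,.07])[0].astype(int)
cv2.imwrite("pics/s4.png",cv2.resize(im[y-30:y+40,x-40:x+40],None,fx=7,fy=7,interpolation=cv2.INTER_CUBIC))
E
```

```text
t 13.05 pos [0.5097 0.0472 0.2012] yaw 17.25 F [ 0.3 -0.1  0.7] M [ 0.02 -0.03  0.03] w 0.764 g 0.0
offset [ 0.0427 -0.1709  0.0013]
tilt rx,ry units [-0.0008  0.0001]
```

View pics/s4.png

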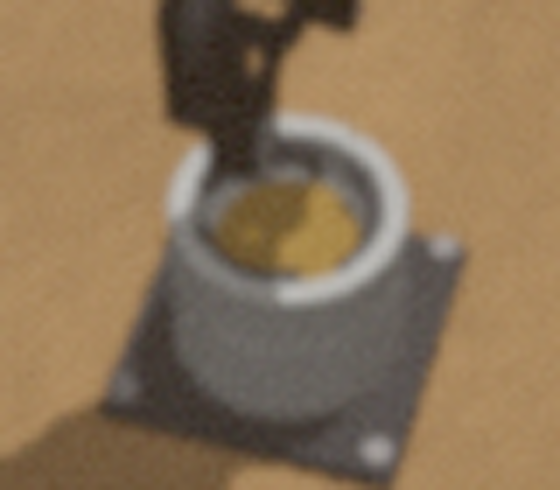

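The spacer lies level inside the bore at about (288,225). Now to the ring, turning counterclockwise to yaw 228° so there is room for the clockwise screwing.

drive_tool:
  deltas:
    - {"gripper": 62,"offset": [0.011,-0.043,0],"angular": [0,0,-0.185]}
    - {"gripper": 62,"offset": [0.022,-0.086,0],"angular": [0,0,-0.37]}
    - {"gripper": 62,"offset": [0.033,-0.129,0],"angular": [0,0,-0.555]}
    - {"gripper": 62,"offset": [0.0427,-0.171,0],"angular": [0,0,-0.74]}
    - {"gripper": 62,"offset": [0.0427,-0.171,0],"angular": [0,0,-0.92]}

```text
t: 13.6
eef_pos: [0.4981, 0.2308, 0.2011]
tool_rot: [-0.002, 0.868, 0.496, 0.002]
contact_force: [-0.9, -0.9, 0.2]
gripper_width: 0.756
grasp_force: 0.0
```

drive_tool:
  deltas:
    - {"gripper": 62,"offset": [0,0,0],"angular": [0,0,-0.185]}
    - {"gripper": 62,"offset": [0,0,0],"angular": [0,0,-0.37]}
    - {"gripper": 62,"offset": [0,0,0],"angular": [0,0,-0.555]}
    - {"gripper": 62,"offset": [0,0,0],"angular": [0,0,-0.74]}
    - {"gripper": 62,"offset": [0,0,0],"angular": [0,0,-0.92]}

```text
t: 14.1
eef_pos: [0.4997, 0.223, 0.2001]
tool_rot: [0.0, 0.64, 0.768, 0.0]
contact_force: [-0.3, -1.0, 0.1]
gripper_width: 0.757
grasp_force: 0.0
```

drive_tool:
  deltas:
    - {"gripper": 62,"offset": [0,0,0],"angular": [0,0,-0.185]}
    - {"gripper": 62,"offset": [0,0,0],"angular": [0,0,-0.37]}
    - {"gripper": 62,"offset": [0,0,0],"angular": [0,0,-0.555]}
    - {"gripper": 62,"offset": [0,0,0],"angular": [0,0,-0.74]}
    - {"gripper": 62,"offset": [0,0,0],"angular": [0,0,-0.92]}

```text
t: 14.6
eef_pos: [0.4997, 0.2229, 0.2001]
tool_rot: [0.0, 0.328, 0.945, 0.0]
contact_force: [-0.3, -0.5, -0.1]
gripper_width: 0.757
grasp_force: 0.0
```

drive_tool:
  deltas:
    - {"gripper": 62,"offset": [0,0,0],"angular": [0,0,-0.185]}
    - {"gripper": 62,"offset": [0,0,0],"angular": [0,0,-0.37]}
    - {"gripper": 62,"offset": [0,0,0],"angular": [0,0,-0.555]}
    - {"gripper": 62,"offset": [0,0,0],"angular": [0,0,-0.74]}
    - {"gripper": 62,"offset": [0,0,0],"angular": [0,0,-0.92]}

```text
t: 15.1
eef_pos: [0.4997, 0.2229, 0.2]
tool_rot: [0.0, -0.027, 1.0, -0.0]
contact_force: [-1.0, 0.4, -0.4]
gripper_width: 0.753
grasp_force: 0.0
```

```bash
python3 - <<'E'
from h import *
to(.4998,.2231,.096,227.5)
E
```

```text
t 15.1 pos [0.4997 0.2229 0.2   ] yaw -176.85 F [-1.   0.4 -0.4] M [-0.02 -0.04 -0.01] w 0.753 g 0.0
offset [-0.      0.0002  0.104 ]
rz -0.986 q7 0.53
tilt rx,ry units [0.0005 0.    ]
```

drive_tool:
  deltas:
    - {"gripper": 62,"offset": [0,0,0],"angular": [0,0,-0.185]}
    - {"gripper": 62,"offset": [0,0,0.015],"angular": [0,0,-0.37]}
    - {"gripper": 62,"offset": [0,0,0.03],"angular": [0,0,-0.555]}
    - {"gripper": 62,"offset": [0,0,0.045],"angular": [0,0,-0.74]}
    - {"gripper": 62,"offset": [0,0,0.06],"angular": [0,0,-0.925]}

```text
t: 15.6
eef_pos: [0.4999, 0.2228, 0.1394]
tool_rot: [0.0, -0.381, 0.925, -0.0]
contact_force: [0.9, -0.6, 0.2]
gripper_width: 0.756
grasp_force: 0.0
```

drive_tool:
  deltas:
    - {"gripper": 62,"offset": [0,0,0.02],"angular": [0,0,-0.065]}
    - {"gripper": 62,"offset": [0,0,0.04],"angular": [0,0,-0.065]}
    - {"gripper": 62,"offset": [0,0,0.045],"angular": [0,0,-0.065]}
    - {"gripper": 62,"offset": [0,0,0.045],"angular": [0,0,-0.065]}

```text
t: 16.0
eef_pos: [0.4994, 0.2228, 0.0945]
tool_rot: [-0.001, -0.402, 0.916, -0.0]
contact_force: [0.5, -0.1, -0.3]
gripper_width: 0.756
grasp_force: 0.0
```

drive_tool:
  deltas:
    - {"gripper": 85,"offset": [0,0,0],"angular": [0,0,0]}
    - {"gripper": 105,"offset": [0,0,0],"angular": [0,0,0]}
    - {"gripper": 115,"offset": [0,0,0],"angular": [0,0,0]}
    - {"gripper": 115,"offset": [0,0,0],"angular": [0,0,0]}
  grip_force: 40

```text
t: 16.4
eef_pos: [0.5, 0.2235, 0.0964]
tool_rot: [0.001, -0.402, 0.916, -0.0]
contact_force: [-1.2, -1.0, 6.4]
gripper_width: 0.594
grasp_force: 40.8
```

```bash
python3 - <<'E'
from h import *
o=obs();print(o["q"].round(2))
T=[]
for n in("top","side"):
    im=optics.read_camera(n);x,y=proj(n,[.5,.223,.04])[0].astype(int)
    T.append(cv2.resize(im[y-40:y+40,x-40:x+40],(400,400),interpolation=cv2.INTER_CUBIC))
cv2.imwrite("pics/s5.png",np.hstack(T))
E
```

```text
t 16.4 pos [0.5    0.2235 0.0964] yaw -132.62 F [-1.2 -1.   6.4] M [-0.15  0.27  0.04] w 0.594 g 40.8
[ 0.25  0.85 -1.07  1.96  0.94  0.95  1.09]
```

View pics/s5.png

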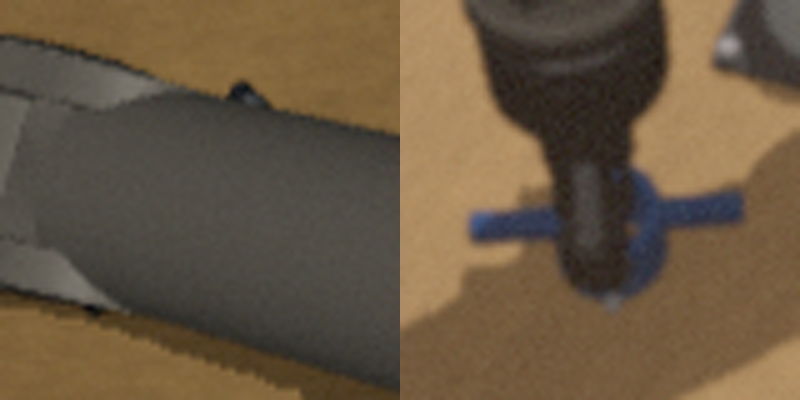

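The fingers hold the ring tube between its ears, with the finger at about (597,230), and the ears are clear. I'll carry it to the barrel.

drive_tool:
  deltas:
    - {"gripper": 120,"offset": [0,0,-0.05],"angular": [0,0,0]}
    - {"gripper": 120,"offset": [0,0,-0.1],"angular": [0,0,0]}
    - {"gripper": 120,"offset": [0,0,-0.105],"angular": [0,0,0]}
  grip_force: 60

```text
t: 16.8
eef_pos: [0.5013, 0.2254, 0.2059]
tool_rot: [0.005, -0.402, 0.916, 0.0]
contact_force: [0.2, 0.9, -0.7]
gripper_width: 0.585
grasp_force: 62.4
```

```bash
python3 - <<'E'
from h import *
to(.5093,.047,.2)
E
```

```text
t 16.8 pos [0.5013 0.2254 0.2059] yaw -132.6 F [ 0.2  0.9 -0.7] M [ 0.07 -0.07 -0.01] w 0.585 g 62.4
offset [ 0.126  -0.1266  0.0052]
tilt rx,ry units [0.0089 0.0029]
```

drive_tool:
  deltas:
    - {"gripper": 120,"offset": [0.031,-0.0315,0],"angular": [0,0,0]}
    - {"gripper": 120,"offset": [0.062,-0.063,0],"angular": [0,0,0]}
    - {"gripper": 120,"offset": [0.093,-0.0945,0],"angular": [0,0,0]}
    - {"gripper": 120,"offset": [0.123,-0.126,0],"angular": [0,0,0]}
    - {"gripper": 120,"offset": [0.123,-0.126,0.008],"angular": [0,0,0]}

```text
t: 17.3
eef_pos: [0.5099, 0.0395, 0.191]
tool_rot: [-0.001, -0.397, 0.918, -0.002]
contact_force: [1.0, 0.0, -2.0]
gripper_width: 0.583
grasp_force: 62.6
```

drive_tool:
  deltas:
    - {"gripper": 120,"offset": [0,0,0.005],"angular": [0,0,0]}
    - {"gripper": 120,"offset": [0,0,0.008],"angular": [0,0,0]}
    - {"gripper": 120,"offset": [0,0,0.008],"angular": [0,0,0]}

```text
t: 17.6
eef_pos: [0.5085, 0.0488, 0.1837]
tool_rot: [-0.0, -0.403, 0.915, 0.0]
contact_force: [-0.8, -0.2, -2.0]
gripper_width: 0.585
grasp_force: 62.6
```

```bash
python3 - <<'E'
from h import *
to(.5093,.047,.172);print(bot.get_obs()["q"].round(2))
im=optics.read_camera("side");x,y=proj("side",[.509,.047,.09])[0].astype(int)
cv2.imwrite("pics/s6.png",cv2.resize(im[y-40:y+40,x-45:x+45],None,fx=6,fy=6,interpolation=cv2.INTER_CUBIC))
E
```

```text
t 17.6 pos [0.5085 0.0488 0.1837] yaw -132.45 F [-0.8 -0.2 -2. ] M [0.06 0.06 0.02] w 0.585 g 62.6
offset [ 0.0008 -0.0018  0.0117]
tilt rx,ry units [ 0.0002 -0.0006]
[ 0.7   0.71 -1.24  2.    0.8   1.04  1.48]
```

View pics/s6.png

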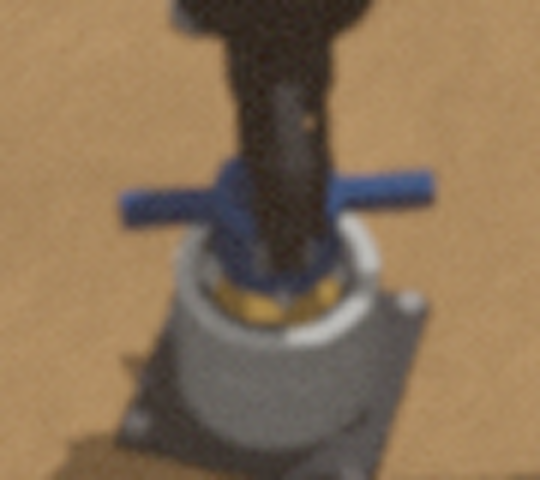

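The ring hangs centred over the mouth: ears' middle at about x=278, rim centre at about x=280. I'll lower it until I feel contact.

drive_tool:
  deltas:
    - {"gripper": 120,"offset": [0.0005,-0.0015,0.003],"angular": [0,0,0]}
    - {"gripper": 120,"offset": [0.0005,-0.0015,0.006],"angular": [0,0,0]}
    - {"gripper": 120,"offset": [0.0005,-0.0015,0.009],"angular": [0,0,0]}
    - {"gripper": 120,"offset": [0.0005,-0.0015,0.011],"angular": [0,0,0]}

```text
t: 18.05
eef_pos: [0.5096, 0.0459, 0.1726]
tool_rot: [-0.0, -0.402, 0.916, 0.0]
contact_force: [0.3, 0.4, -1.4]
gripper_width: 0.583
grasp_force: 62.6
```

```bash
python3 - <<'E'
from h import *
to(.5093,.047,.165)
E
```

```text
t 18.05 pos [0.5096 0.0459 0.1726] yaw -132.61 F [ 0.3  0.4 -1.4] M [ 0.05 -0.    0.  ] w 0.583 g 62.6
offset [-0.0006  0.001   0.0076]
tilt rx,ry units [-0.0002 -0.0002]
```

drive_tool:
  deltas:
    - {"gripper": 120,"offset": [-0.0004,0.0008,0.001],"angular": [0,0,0]}
    - {"gripper": 120,"offset": [-0.0004,0.0008,0.002],"angular": [0,0,0]}
    - {"gripper": 120,"offset": [-0.0004,0.0008,0.003],"angular": [0,0,0]}
    - {"gripper": 120,"offset": [-0.0004,0.0008,0.003],"angular": [0,0,0]}

```text
t: 18.45
eef_pos: [0.5094, 0.0466, 0.1698]
tool_rot: [-0.0, -0.402, 0.916, 0.0]
contact_force: [-0.8, -0.1, -3.2]
gripper_width: 0.585
grasp_force: 62.6
```

```bash
python3 - <<'E'
from h import *
obs()
E
```

```text
t 18.45 pos [0.5094 0.0466 0.1698] yaw -132.62 F [-0.8 -0.1 -3.2] M [-0.02  0.02  0.02] w 0.585 g 62.6
```

drive_tool:
  deltas:
    - {"gripper": 120,"offset": [0,0,0.001],"angular": [0,0,0]}
    - {"gripper": 120,"offset": [0,0,0.002],"angular": [0,0,0]}
    - {"gripper": 120,"offset": [0,0,0.003],"angular": [0,0,0]}

```text
t: 18.75
eef_pos: [0.5097, 0.047, 0.1687]
tool_rot: [0.0, -0.402, 0.916, -0.001]
contact_force: [-6.7, -3.0, 25.3]
gripper_width: 0.587
grasp_force: 65.0
```

drive_tool:
  deltas:
    - {"gripper": 120,"offset": [0,0,0.001],"angular": [0,0,0]}
    - {"gripper": 120,"offset": [0,0,0.002],"angular": [0,0,0]}

```text
t: 18.95
eef_pos: [0.5099, 0.0473, 0.1683]
tool_rot: [0.0, -0.402, 0.916, -0.002]
contact_force: [-12.7, -7.7, 42.5]
gripper_width: 0.586
grasp_force: 66.6
```

```bash
python3 - <<'E'
from h import *
obs()
E
```

```text
t 18.95 pos [0.5099 0.0473 0.1683] yaw -132.61 F [-12.7  -7.7  42.5] M [-1.45  2.84  0.13] w 0.586 g 66.6
```

drive_tool:
  deltas:
    - {"gripper": 120,"offset": [0,0,-0.003],"angular": [0,0,0]}
    - {"gripper": 120,"offset": [0,0,-0.003],"angular": [0,0,0.12]}
    - {"gripper": 120,"offset": [0,0,-0.0025],"angular": [0,0,0.26]}
    - {"gripper": 120,"offset": [0,0,-0.002],"angular": [0,0,0.4]}

```text
t: 19.35
eef_pos: [0.51, 0.0469, 0.1676]
tool_rot: [0.001, -0.251, 0.968, 0.0]
contact_force: [-0.2, -0.0, 3.1]
gripper_width: 0.583
grasp_force: 63.0
```

```bash
python3 - <<'E'
from h import *
obs()
E
```

```text
t 19.35 pos [0.51   0.0469 0.1676] yaw -150.88 F [-0.2 -0.   3.1] M [-0.02  0.03  0.03] w 0.583 g 63.0
```

drive_tool:
  deltas:
    - {"gripper": 120,"offset": [0,0,0.0005],"angular": [0,0,0.14]}
    - {"gripper": 120,"offset": [0,0,0.001],"angular": [0,0,0.28]}
    - {"gripper": 120,"offset": [0,0,0.0014],"angular": [0,0,0.42]}
    - {"gripper": 120,"offset": [0,0,0.0018],"angular": [0,0,0.56]}
    - {"gripper": 120,"offset": [0,0,0.0022],"angular": [0,0,0.7]}

```text
t: 19.85
eef_pos: [0.5095, 0.0467, 0.1648]
tool_rot: [0.0, 0.021, 1.0, 0.0]
contact_force: [-0.5, -0.2, -1.0]
gripper_width: 0.585
grasp_force: 62.6
```

```bash
python3 - <<'E'
from h import *
obs()
E
```

```text
t 19.85 pos [0.5095 0.0467 0.1648] yaw 177.63 F [-0.5 -0.2 -1. ] M [ 0.01  0.02 -0.01] w 0.585 g 62.6
```

drive_tool:
  deltas:
    - {"gripper": 120,"offset": [0,0,0.0008],"angular": [0,0,0.1]}
    - {"gripper": 120,"offset": [0,0,0.0014],"angular": [0,0,0.2]}
    - {"gripper": 120,"offset": [0,0,0.0019],"angular": [0,0,0.3]}

```text
t: 20.15
eef_pos: [0.51, 0.047, 0.1635]
tool_rot: [0.001, 0.137, 0.991, 0.0]
contact_force: [-0.5, 0.0, 5.9]
gripper_width: 0.581
grasp_force: 63.3
```

```bash
python3 - <<'E'
from h import *
obs()
E
```

```text
t 20.15 pos [0.51   0.047  0.1635] yaw 164.22 F [-0.5  0.   5.9] M [-0.05  0.05  0.08] w 0.581 g 63.3
```

drive_tool:
  deltas:
    - {"gripper": 120,"offset": [0,0,0.0003],"angular": [0,0,0.1]}
    - {"gripper": 120,"offset": [0,0,0.0007],"angular": [0,0,0.2]}
    - {"gripper": 120,"offset": [0,0,0.001],"angular": [0,0,0.3]}

```text
t: 20.45
eef_pos: [0.5108, 0.0474, 0.1633]
tool_rot: [0.002, 0.253, 0.968, 0.001]
contact_force: [-0.2, -0.1, 11.3]
gripper_width: 0.584
grasp_force: 63.6
```

```bash
python3 - <<'E'
from h import *
obs()
E
```

```text
t 20.45 pos [0.5108 0.0474 0.1633] yaw 150.74 F [-0.2 -0.1 11.3] M [-0.07  0.14  0.14] w 0.584 g 63.6
```

drive_tool:
  deltas:
    - {"gripper": 120,"offset": [0,0,-0.0003],"angular": [0,0,0.1]}
    - {"gripper": 120,"offset": [0,0,-0.0003],"angular": [0,0,0.2]}
    - {"gripper": 120,"offset": [0,0,-0.0003],"angular": [0,0,0.3]}

```text
t: 20.75
eef_pos: [0.5103, 0.0473, 0.1631]
tool_rot: [0.001, 0.365, 0.931, 0.001]
contact_force: [0.1, 0.5, 1.5]
gripper_width: 0.585
grasp_force: 62.9
```

```bash
python3 - <<'E'
from h import *
obs()
E
```

```text
t 20.75 pos [0.5103 0.0473 0.1631] yaw 137.23 F [0.1 0.5 1.5] M [ 0.   -0.08 -0.01] w 0.585 g 62.9
```

drive_tool:
  deltas:
    - {"gripper": 120,"offset": [0,0,0.001],"angular": [0,0,0]}
    - {"gripper": 120,"offset": [0,0,0.002],"angular": [0,0,0]}
    - {"gripper": 120,"offset": [0,0,0.002],"angular": [0,0,0]}

```text
t: 21.05
eef_pos: [0.5106, 0.0474, 0.162]
tool_rot: [0.001, 0.363, 0.932, 0.001]
contact_force: [-3.3, 0.1, 14.9]
gripper_width: 0.581
grasp_force: 64.1
```

```bash
python3 - <<'E'
from h import *
obs()
E
```

```text
t 21.05 pos [0.5106 0.0474 0.162 ] yaw 137.43 F [-3.3  0.1 14.9] M [-0.23  0.6  -0.41] w 0.581 g 64.1
```

drive_tool:
  deltas:
    - {"gripper": 120,"offset": [0,0,-0.0005],"angular": [0,0,0.08]}
    - {"gripper": 120,"offset": [0,0,-0.0005],"angular": [0,0,0.16]}
    - {"gripper": 120,"offset": [0,0,-0.0005],"angular": [0,0,0.24]}

```text
t: 21.35
eef_pos: [0.5092, 0.0466, 0.1605]
tool_rot: [-0.0, 0.45, 0.893, -0.0]
contact_force: [-0.2, -0.5, -1.6]
gripper_width: 0.585
grasp_force: 62.6
```

```bash
python3 - <<'E'
from h import *
obs()
E
```

```text
t 21.35 pos [0.5092 0.0466 0.1605] yaw 126.53 F [-0.2 -0.5 -1.6] M [ 0.01 -0.06  0.03] w 0.585 g 62.6
```

drive_tool:
  deltas:
    - {"gripper": 120,"offset": [0,0,0.001],"angular": [0,0,0]}
    - {"gripper": 120,"offset": [0,0,0.002],"angular": [0,0,0]}
    - {"gripper": 120,"offset": [0,0,0.003],"angular": [0,0,0]}
    - {"gripper": 120,"offset": [0,0,0.003],"angular": [0,0,0]}

```text
t: 21.75
eef_pos: [0.5093, 0.0465, 0.1573]
tool_rot: [-0.0, 0.449, 0.894, -0.0]
contact_force: [0.4, 0.4, -2.2]
gripper_width: 0.58
grasp_force: 62.6
```

```bash
python3 - <<'E'
from h import *
obs()
E
```

```text
t 21.75 pos [0.5093 0.0465 0.1573] yaw 126.64 F [ 0.4  0.4 -2.2] M [ 0.   -0.06  0.02] w 0.58 g 62.6
```

drive_tool:
  deltas:
    - {"gripper": 120,"offset": [0,0,0.0008],"angular": [0,0,0]}
    - {"gripper": 120,"offset": [0,0,0.0015],"angular": [0,0,0]}
    - {"gripper": 120,"offset": [0,0,0.0015],"angular": [0,0,0]}

```text
t: 22.05
eef_pos: [0.5094, 0.0467, 0.1562]
tool_rot: [0.0, 0.449, 0.893, -0.0]
contact_force: [-0.3, -0.5, 1.7]
gripper_width: 0.581
grasp_force: 62.9
```

```bash
python3 - <<'E'
from h import *
obs()
E
```

```text
t 22.05 pos [0.5094 0.0467 0.1562] yaw 126.6 F [-0.3 -0.5  1.7] M [-0.09  0.19 -0.01] w 0.581 g 62.9
```

drive_tool:
  deltas:
    - {"gripper": 120,"offset": [0,0,0],"angular": [0,0,0.12]}
    - {"gripper": 120,"offset": [0,0,0.0003],"angular": [0,0,0.24]}
    - {"gripper": 120,"offset": [0,0,0.0006],"angular": [0,0,0.36]}

```text
t: 22.35
eef_pos: [0.5098, 0.0468, 0.1559]
tool_rot: [0.0, 0.572, 0.82, 0.0]
contact_force: [0.5, 0.2, 3.0]
gripper_width: 0.586
grasp_force: 62.9
```

```bash
python3 - <<'E'
from h import *
obs()
E
```

```text
t 22.35 pos [0.5098 0.0468 0.1559] yaw 110.18 F [0.5 0.2 3. ] M [-0.02 -0.09  0.08] w 0.586 g 62.9
```

drive_tool:
  deltas:
    - {"gripper": 120,"offset": [0,0,0.0003],"angular": [0,0,0.12]}
    - {"gripper": 120,"offset": [0,0,0.0007],"angular": [0,0,0.24]}
    - {"gripper": 120,"offset": [0,0,0.001],"angular": [0,0,0.36]}

```text
t: 22.65
eef_pos: [0.5099, 0.0469, 0.155]
tool_rot: [0.0, 0.682, 0.731, 0.001]
contact_force: [-0.7, -0.2, 1.6]
gripper_width: 0.583
grasp_force: 63.0
```

```bash
python3 - <<'E'
from h import *
obs()
E
```

```text
t 22.65 pos [0.5099 0.0469 0.155 ] yaw 93.99 F [-0.7 -0.2  1.6] M [-0.01  0.03  0.  ] w 0.583 g 63.0
```

drive_tool:
  deltas:
    - {"gripper": 120,"offset": [0,0,0.0004],"angular": [0,0,0.12]}
    - {"gripper": 120,"offset": [0,0,0.0008],"angular": [0,0,0.24]}
    - {"gripper": 120,"offset": [0,0,0.0012],"angular": [0,0,0.36]}

```text
t: 22.95
eef_pos: [0.5101, 0.0469, 0.1539]
tool_rot: [0.0, 0.778, 0.628, 0.001]
contact_force: [-0.7, -0.2, 3.9]
gripper_width: 0.586
grasp_force: 63.1
```

```bash
python3 - <<'E'
from h import *
obs()
E
```

```text
t 22.95 pos [0.5101 0.0469 0.1539] yaw 77.79 F [-0.7 -0.2  3.9] M [-0.09  0.07  0.1 ] w 0.586 g 63.1
```

drive_tool:
  deltas:
    - {"gripper": 120,"offset": [0,0,0.0003],"angular": [0,0,0.12]}
    - {"gripper": 120,"offset": [0,0,0.0006],"angular": [0,0,0.24]}
    - {"gripper": 120,"offset": [0,0,0.001],"angular": [0,0,0.36]}

```text
t: 23.25
eef_pos: [0.5102, 0.0469, 0.1531]
tool_rot: [0.0, 0.859, 0.512, 0.001]
contact_force: [0.2, -0.7, 4.8]
gripper_width: 0.586
grasp_force: 63.2
```

```bash
python3 - <<'E'
from h import *
obs()
E
```

```text
t 23.25 pos [0.5102 0.0469 0.1531] yaw 61.59 F [ 0.2 -0.7  4.8] M [-0.05  0.09  0.07] w 0.586 g 63.2
```

Turned 65° since the drop, with low torque. I'll go on in small steps, watching for the stop.

drive_tool:
  deltas:
    - {"gripper": 120,"offset": [0,0,0.0002],"angular": [0,0,0.1]}
    - {"gripper": 120,"offset": [0,0,0.0004],"angular": [0,0,0.2]}

```text
t: 23.45
eef_pos: [0.5102, 0.0469, 0.1527]
tool_rot: [0.0, 0.896, 0.443, 0.001]
contact_force: [-1.1, -0.9, 5.6]
gripper_width: 0.586
grasp_force: 63.2
```

```bash
python3 - <<'E'
from h import *
obs()
E
```

```text
t 23.45 pos [0.5102 0.0469 0.1527] yaw 52.63 F [-1.1 -0.9  5.6] M [-0.02  0.09  0.07] w 0.586 g 63.2
```

drive_tool:
  deltas:
    - {"gripper": 120,"offset": [0,0,0.0002],"angular": [0,0,0.1]}
    - {"gripper": 120,"offset": [0,0,0.0004],"angular": [0,0,0.2]}

```text
t: 23.65
eef_pos: [0.5102, 0.0469, 0.1524]
tool_rot: [0.0, 0.928, 0.372, 0.001]
contact_force: [-0.7, 0.9, 5.1]
gripper_width: 0.587
grasp_force: 63.2
```

```bash
python3 - <<'E'
from h import *
o=obs();print(o["q"].round(2))
E
```

```text
t 23.65 pos [0.5102 0.0469 0.1524] yaw 43.63 F [-0.7  0.9  5.1] M [-0.06  0.11  0.11] w 0.587 g 63.2
[ 0.17  0.46 -0.48  2.04  0.32  0.71 -1.31]
```

drive_tool:
  deltas:
    - {"gripper": 120,"offset": [0,0,0.0001],"angular": [0,0,0.1]}
    - {"gripper": 120,"offset": [0,0,0.0002],"angular": [0,0,0.2]}

```text
t: 23.85
eef_pos: [0.5101, 0.0469, 0.1522]
tool_rot: [0.0, 0.955, 0.298, 0.001]
contact_force: [-0.6, 0.1, 6.3]
gripper_width: 0.582
grasp_force: 63.2
```

```bash
python3 - <<'E'
from h import *
o=obs()
E
```

```text
t 23.85 pos [0.5101 0.0469 0.1522] yaw 34.64 F [-0.6  0.1  6.3] M [-0.03  0.13  0.07] w 0.582 g 63.2
```

drive_tool:
  deltas:
    - {"gripper": 120,"offset": [0,0,0.0001],"angular": [0,0,0.08]}
    - {"gripper": 120,"offset": [0,0,0.0001],"angular": [0,0,0.16]}

```text
t: 24.05
eef_pos: [0.5097, 0.0468, 0.1519]
tool_rot: [0.001, 0.971, 0.24, 0.001]
contact_force: [-2.3, -2.6, 6.3]
gripper_width: 0.581
grasp_force: 63.3
```

```bash
python3 - <<'E'
from h import *
o=obs()
E
```

```text
t 24.05 pos [0.5097 0.0468 0.1519] yaw 27.72 F [-2.3 -2.6  6.3] M [-0.5   0.38  1.95] w 0.581 g 63.3
```

The torque rose to about 2 N m, so this is the hard stop, 99° after the drop and at home height. I'll unload it, release and lift.

drive_tool:
  deltas:
    - {"gripper": 120,"offset": [0,0,0],"angular": [0,0,-0.04]}
    - {"gripper": 120,"offset": [0,0,0],"angular": [0,0,-0.04]}

```text
t: 24.25
eef_pos: [0.5104, 0.0471, 0.1522]
tool_rot: [0.0, 0.967, 0.254, 0.001]
contact_force: [-0.2, 0.1, 5.6]
gripper_width: 0.581
grasp_force: 63.4
```

```bash
python3 - <<'E'
from h import *
o=obs()
E
```

```text
t 24.25 pos [0.5104 0.0471 0.1522] yaw 29.49 F [-0.2  0.1  5.6] M [-0.02  0.   -0.06] w 0.581 g 63.4
```

drive_tool:
  deltas:
    - {"gripper": 120,"offset": [0,0,0],"angular": [0,0,0.02]}

```text
t: 24.35
eef_pos: [0.5104, 0.047, 0.1521]
tool_rot: [0.0, 0.969, 0.247, 0.001]
contact_force: [-1.3, -0.9, 6.7]
gripper_width: 0.583
grasp_force: 63.4
```

drive_tool:
  deltas:
    - {"gripper": 60,"offset": [0,0,0],"angular": [0,0,0]}
    - {"gripper": 60,"offset": [0,0,0],"angular": [0,0,0]}
    - {"gripper": 60,"offset": [0,0,0],"angular": [0,0,0]}
    - {"gripper": 60,"offset": [0,0,-0.04],"angular": [0,0,0]}
    - {"gripper": 60,"offset": [0,0,-0.08],"angular": [0,0,0]}

```text
t: 24.85
eef_pos: [0.5084, 0.0465, 0.231]
tool_rot: [-0.001, 0.969, 0.246, -0.002]
contact_force: [1.5, 0.8, 0.6]
gripper_width: 0.768
grasp_force: 0.0
```

drive_tool:
  deltas:
    - {"gripper": 60,"offset": [0.04,0,-0.02],"angular": [0,0,0]}
    - {"gripper": 60,"offset": [0.08,0,-0.04],"angular": [0,0,0]}
    - {"gripper": 60,"offset": [0.12,0,-0.05],"angular": [0,0,0]}
    - {"gripper": 60,"offset": [0.16,0,-0.05],"angular": [0,0,0]}
    - {"gripper": 60,"offset": [0.16,0,-0.05],"angular": [0,0,0]}

```text
t: 25.35
eef_pos: [0.6529, 0.1261, 0.2809]
tool_rot: [-0.001, 0.969, 0.247, 0.001]
contact_force: [-0.0, -0.2, -0.0]
gripper_width: 0.763
grasp_force: 0.0
```

```bash
python3 - <<'E'
from h import *
obs()
T=[]
for n in("top","side"):
    im=optics.read_camera(n);cv2.imwrite(f"pics/{n}_end.png",im);x,y=proj(n,[.51,.047,.09])[0].astype(int)
    T.append(cv2.resize(im[y-40:y+40,x-40:x+40],(400,400),interpolation=cv2.INTER_CUBIC))
cv2.imwrite("pics/s7.png",np.hstack(T))
n="side";im=cv2.imread("pics/side_end.png");H,S,V=cv2.split(cv2.cvtColor(im,cv2.COLOR_BGR2HSV))
c,A,m=blob((H>100)&(H<130)&(S>60),proj(n,[.51,.047,.09])[0]);print(c,A)
for z in(.056,.060,.066):print(z,proj(n,[[.5095+r*np.cos(t),.047+r*np.sin(t),z+.0335] for t in[np.radians(28.6)] for r in(.062,-.062)]).round(1))
ys,xs=np.nonzero(m);print("ends",xs.min(),ys[xs==xs.min()].mean(),xs.max(),ys[xs==xs.max()].mean())
E
```

```text
t 25.35 pos [0.6529 0.1261 0.2809] yaw 28.63 F [-0.  -0.2 -0. ] M [0.06 0.06 0.02] w 0.763 g 0.0
[251.54814815 217.18518519] 270
0.056 [[226.9 212.9]
 [277.1 221.4]]
0.06 [[226.8 211.9]
 [277.2 220.4]]
0.066 [[226.7 210.3]
 [277.3 218.8]]
ends 228 213.0 276 219.5
```

View pics/s7.png

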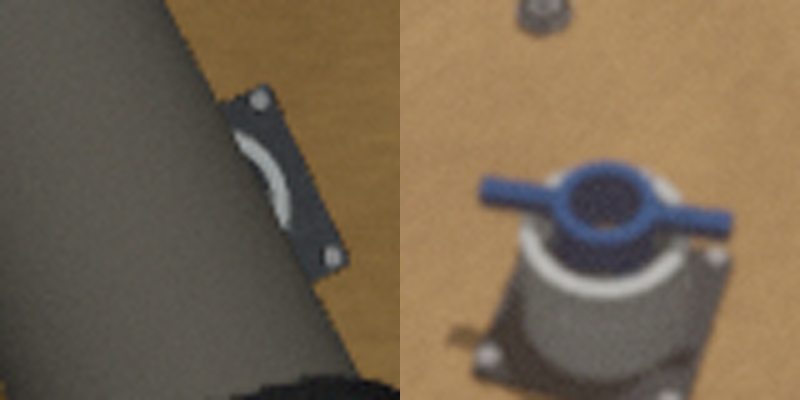

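The ring sits level and low in the barrel, with its ear ends at (228,213) and (276,219.5), which fits the home height. The arm is clear of everything, so I'm handing in.

```bash
python3 -c "
from station import bot
print(bot.hand_in())"
```

```text
the job is handed in; nothing more can be done
None
```

The cartridge is assembled and handed in: bearing, then spacer, then the ring screwed clockwise to its hard stop, with about 2 N m felt there for a moment before I eased it off, at roughly 25 s of the 67 s allowed.

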